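Open the finishing rack and lay the rolling pin on it

ROBOT

A 6-joint arm with a two-finger parallel gripper is mounted at the origin on the work surface. World frame = base frame: x ahead of the robot, y to its left, z up, the work surface at z = 0. Lengths are in mm, angles in rad, forces in N, time in s.
With the tool pointing down it reaches from about 300 to 775 mm from the base axis. Payload 14.6 kg.
Tool frame: the origin (TCP) lies on the centre line of the jaws, within the pads' length; the fingertips stand 19 mm ahead of it and the grasp point (between the pads) is the TCP (bot.tip_reach is the distance from the TCP to the fingertips, in mm); z points along the fingers, y is the line along which they close (so a half turn about z gives the same grasp; the last joint's range is limited). The gripper opens to 85 mm and grips with 20 to 120 N. Pads are 22 mm wide; open, the fingers measure 114 mm over their backs; the gripper's body (76 mm by 85 mm) begins 54 mm behind the grasp point. The pads swing forward as they close: fully open they stand 13 mm farther back than shut.
Start: joints at [-1.371, 0.3, 1.521, -0, 1.321, -0.067], TCP at [144.999, -530.533, 250.281] pointing down, gripper open.
Joint ranges: [-3.03, 3.03], [-0.79, 2.21], [0.23, 2.52], [-1.04, 4.18], [0, 3.07], [-2.55, 2.55]. Speed limits (rad/s): [2.22, 2.22, 2.57, 3.14, 3.14, 3.14].

INTERFACE

Orientations are given as a unit quaternion [w, x, y, z].
In Python, from rig import bot gives the robot as it stands. Calls block until the motion is done:
- bot.move_to(position, orientation): joint-space move of the TCP to a pose.
- bot.servo_line(position, attitude=None, speed=150, until_force=None): straight line of the TCP; attitude=None keeps the orientation; speed is the mean speed in mm/s. With until_force (N) it stops when the force on the tool has changed by that much, and returns True; else False.
- bot.move_joints(angles): joint-space move.
- bot.move_gripper(opening, grip_force=None): finger opening in mm; grip_force is the grip in N (None keeps the last); returns when the fingers have stopped.
- bot.dwell(seconds).
- bot.ik(position, orientation): joint angles nearest the present ones, or None.
- bot.read_state(): the state.
- bot.read_camera(name): name is "side" or "top" or "wrist"; returns a dict with "image" (384x512x3 uint8, blue, green, red), "depth" (384x512 float32, mm along the optical axis (not along the pixel's ray), 0 where there is no reading), "fovy" (degrees; the focal length in pixels is half the picture's height over the tangent of half this angle, whatever the lens; pixels are square), "cx", "cy" (the principal point, pixels), "k1" (the pictures are not rectified: a ray, as slopes to the right and down, at radius r is drawn at 1 + k1 r^2 times it, then the intrinsics apply), "eye" and "attitude" of the camera in the world; the wrist camera has in their place "mount" (4x4, takes a point from camera to tool coordinates, whose origin is the TCP and whose axes are the flange's). Camera axes: x right, y down, z forward; pixel columns grow to the right and rows downward; lengths in mm; the calibration is good to about 2 mm. A picture is of the moment at which its call begins: read the wrist's pose just before it.
A pose or a line that the arm cannot do raises bot.MotionError and nothing moves.
- bot.finish_job(): hands the job in; it is judged then, once.
The state is a dict: "clock": time; "joint_positions": joint angles; "qvel": joint speeds; "effort": joint torques, N m; "ee_pos": TCP position; "tool_rot": TCP orientation; "ft_force": force on the tool from outside, world axes, zero at the start; "moment": the same for the moment, N m; "grip_width": finger opening in mm; "grip_force": force on a finger pad.
Only numpy, scipy, OpenCV 4.12 (cv2) and the standard library are available. Lean on these libraries where they do the work, as an engineer would, in place of code of your own. Each camera call takes 0.05 s, during which the arm holds its last target. There are 200 camera calls.

TASK

Get the carved rolling pin ready for spraying: swing both arms of the finishing rack out until each clicks home in its detent, square to the rack. Then lay the pin gently across the two arms, a handle resting in each V saddle and the carved barrel hanging midway between the arms, touching neither; leave the other things on the bench where they are.

Things in the scene. Friction and masses are not known exactly. Their poses are not given: they have to be found in the camera images.
- rack: Finishing rack, fixed to the bench: pale wood base 170 x 270 x 22 mm, two steel posts at y = +82 and -82 mm, each with a hinge head and a swing-out aluminium arm. Origin on the bench midway between the posts; x to its back (away from the robot, within 0.2 rad of world x), y to its left, z up. Base from x = -115 to +55 mm. Fixed parts up to 160 mm high, to 72 mm behind the hinges.
- left_arm (a joint): Left arm angle (rad) about its upright hinge: 0 folded, pointing to the rack's left (+y); 1.571 fully out on its stop, pointing to the rack's front (-x); opens counter-clockwise from above. Starts at 0 to 0.9; light friction (0.5 N at the grip) holds it. From 1.1 a sprung ball resists with up to 4 N at the grip; past 1.4 it snaps the arm to the stop and holds it (3 N). Seated: 1.55 to 1.58.
- right_arm (a joint): The same for the right arm, a mirror image: 0 = folded, pointing to the rack's right (-y of the rack), 1.571 = fully out, pointing to the rack's front. Turns clockwise from above as it opens.
- left_arm_hinge (a point): Point on the left arm's upright hinge axis, at the middle of the arm's height, 140 mm above the bench.
- right_arm_hinge (a point): The same on the right arm's hinge axis.
- left_arm_grip (a point): Middle of the upright red grip at the end of the left arm: a round pin 18 mm in diameter, 50 mm tall, from 147 to 197 mm above the bench (this point 172 mm), 138 mm from the hinge axis. The arm below it is a bar 12 mm wide and 14 mm tall, its top 147 mm above the bench, its end 7 mm past the grip's axis.
- right_arm_grip (a point): The same grip on the right arm.
- left_arm_saddle (a point): Where the axis of the pin's handle lies when it rests in the black rubber V saddle on the left arm: 165 mm above the bench, 88 mm from the hinge axis. The V is 16 mm wide along the pin, opens 45 degrees to either side to about 37 mm at its top, 167 mm above the bench.
- right_arm_saddle (a point): The same on the right arm.
- rack_cradle (a point): Where the centre of the rolling pin belongs: midway between the two saddles when both arms are fully out, 165 mm above the bench, 88 mm in front of the line of the hinges. Its axes are those of the rack.
- rolling_pin: Carved wooden rolling pin, loose, lying on the bench, 0.24 kg: a reddish barrel 44 mm in diameter and 116 mm long with dark inlaid diamonds, and at each end a pale handle 22 mm in diameter and 46 mm long; 208 mm in all. Origin at its centre (22 mm above the bench at the start), x along its length; either way round is right. It can roll.
- wax_tin: Bystander: brass tin with a yellow lid, 70 mm in diameter, 34 mm tall, standing on the rack's base plank. Origin at its underside.
- spoon: Bystander: carved wooden spoon, 200 mm long, lying along its x; origin under its middle.
- spray_can_a: Bystander: white spray can with a grey band, 65 mm in diameter, 192 mm tall; origin at its underside.
- spray_can_b: Bystander: white spray can with a black band, 65 mm in diameter, 192 mm tall; origin at its underside.
- mallet: Bystander: carver's round mallet standing on its head, 92 mm in diameter, 203 mm tall; origin at its underside.
- bowl: Bystander: dark wooden bowl, 104 mm in diameter, 50 mm tall; origin at its underside.
- tumbler: Bystander: reddish wooden tumbler, 72 mm in diameter, 75 mm tall; origin at its underside.
- gouge: Bystander: carving gouge lying along its x, 205 mm long, 24 mm thick; origin under its middle.
- blank: Bystander: dark wooden figure blank lying flat, 155 x 55 x 30 mm; origin at its underside.
There are look-alikes about, which are no part of the job. Of the things that look like the rolling_pin, the smaller one is meant.

How it is judged:
By the outcome, as a careful person would: the job done as asked, in the order asked, and still so for the second after the job is handed in, with the robot touching nothing.
It also fails if it takes over 64 s, if anything falls off the work surface, if the arm or the gripper's body presses on something with over 40 N, if the wrist force passes 120 N, or if a joint passes its speed limit or range.

## Working session

There is one attempt and no reset: what is moved stays moved. The work goes in short steps, each a Python script; the robot and the scene stay as the last script left them, time stands still between calls to the robot, and variables do not carry over. Pictures are saved under pics/ and viewed, at most 10 in all, crops included, and the job is handed in when it is done.

```bash
ls; mkdir -p pics
cat > h.py <<'E'
import numpy as np, cv2
from scipy.spatial.transform import Rotation as R
from rig import bot
def rot(q): return R.from_quat([q[1],q[2],q[3],q[0]])
def quat(r): q=r.as_quat(); return [q[3],q[0],q[1],q[2]]
def cam(name):
    s=bot.read_state(); c=bot.read_camera(name)
    if name=='wrist':
        T=np.eye(4); T[:3,:3]=rot(s['tool_rot']).as_matrix(); T[:3,3]=s['ee_pos']
        M=T@np.array(c['mount']); c['Rm']=M[:3,:3]; c['e']=M[:3,3]
    else:
        c['Rm']=rot(c['attitude']).as_matrix() if np.size(c['attitude'])==4 else np.array(c['attitude']); c['e']=np.array(c['eye'])
    c['f']=192/np.tan(np.radians(c['fovy'])/2)
    return c
def ray(c,u,v):
    K=np.array([[c['f'],0,c['cx']],[0,c['f'],c['cy']],[0,0,1]])
    p=cv2.undistortPoints(np.array([[[u,v]]],float),K,np.array([c['k1'],0,0,0,0.]))[0,0]
    return np.array([p[0],p[1],1.])
def at_z(c,u,v,z):
    d=c['Rm']@ray(c,u,v); return c['e']+d*(z-c['e'][2])/d[2]
def at_depth(c,u,v,w=1):
    D=c['depth'][int(v)-w:int(v)+w+1,int(u)-w:int(u)+w+1]; D=D[D>0]
    return c['e']+c['Rm']@ray(c,u,v)*np.median(D)
def tri(c1,p1,c2,p2):
    a=c1['Rm']@ray(c1,*p1);b=c2['Rm']@ray(c2,*p2);a/=np.linalg.norm(a);b/=np.linalg.norm(b)
    t=np.linalg.lstsq(np.c_[a,-b],c2['e']-c1['e'],rcond=None)[0]
    x=c1['e']+a*t[0];y=c2['e']+b*t[1]; return (x+y)/2,np.linalg.norm(x-y)
def cloud(c):
    h,w=c['depth'].shape; v,u=np.mgrid[:h,:w]
    K=np.array([[c['f'],0,c['cx']],[0,c['f'],c['cy']],[0,0,1]])
    p=cv2.undistortPoints(np.stack([u,v],-1).reshape(-1,1,2).astype(float),K,np.array([c['k1'],0,0,0,0.]))[:,0]
    P=np.c_[p,np.ones(len(p))]*c['depth'].reshape(-1,1)
    return (c['e']+P@c['Rm'].T).reshape(h,w,3)
def down(yaw): # tool z down, tool y (closing) at angle yaw from world y... tool x at angle yaw
    return quat(R.from_euler('z',yaw)*R.from_euler('x',np.pi))
E
python3 - <<'E'
from h import *
import pickle
for n in('top','side'):
    c=cam(n); pickle.dump(c,open(f'{n}.pkl','wb'))
    cv2.imwrite(f'pics/{n}.png',cv2.resize(c['image'],(800,600),interpolation=cv2.INTER_CUBIC)); print(n,c['e'],c['fovy'],c['k1'],(c['depth']>0).mean())
print(bot.read_state())
E
```

```text
pics
top [ 398.70217912  -12.50480734 1232.67452089] 55.37770910315163 -0.022246736651915185 0.9960581461588541
side [ 16.89113834 928.85454537 997.15512992] 45.41470165326775 -0.10566551238870954 0.9946543375651041
{'clock': 0.1, 'joint_positions': array([-1.37059607e+00,  3.00411538e-01,  1.52152301e+00,  5.65938471e-05,
        1.32069859e+00, -6.65988622e-02]), 'qvel': array([ 0.00077992, -0.00043712, -0.00191431, -0.00142828,  0.00012312,
       -0.00041748]), 'effort': array([ 1.22631052e-03, -5.44378424e+01, -3.62370658e+01, -8.77000616e-05,
        3.04719440e-03,  1.74276636e-05]), 'ee_pos': array([ 144.97670467, -530.3515397 ,  249.77854144]), 'tool_rot': array([-5.20913519e-04,  9.91116265e-01,  1.32997285e-01, -7.37505120e-06]), 'ft_force': array([-0.80339167,  0.47436142, -0.3404522 ]), 'moment': array([ 0.03663878,  0.01051036, -0.04488372]), 'grip_force': 0.0, 'grip_width': 85.59786894005576}
```

View pics/top.png

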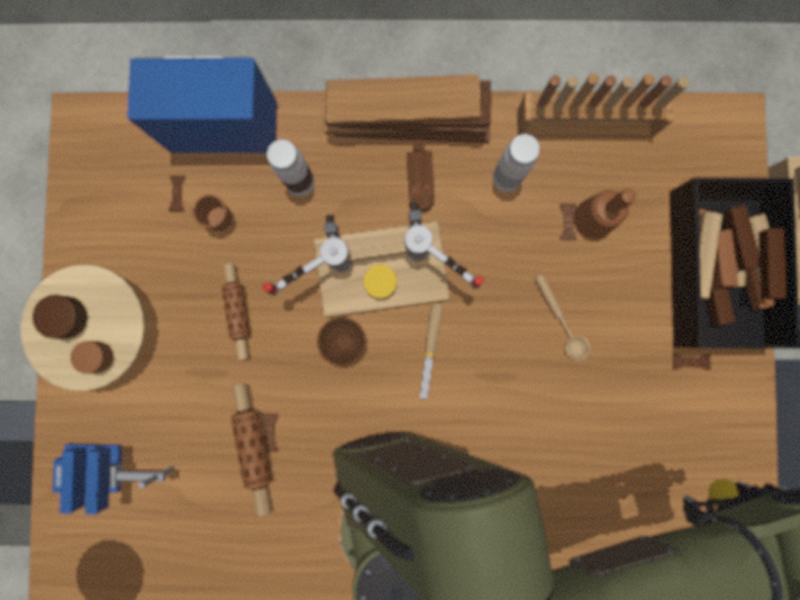

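View pics/side.png

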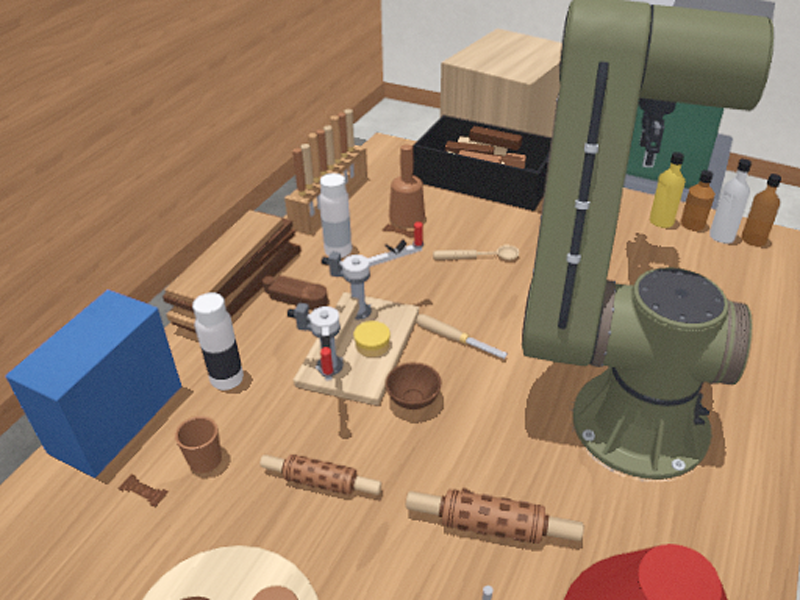

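The top view (800x600) shows two pins: the smaller at (236,310) and the larger at (252,450). The rack hinge heads are at (334,252) and (419,240), with red grips at (268,287) and (478,281). The wax tin on the plank is at (380,281), the bowl at (342,342) and the gouge at (430,350). In the side view the small pin is at (320,475) and the large one at (495,515).

Look-alikes for the rolling pin: A at top (236,310) and B at top (252,450). The description says the smaller, so A. I'll check that by length.

Run:
```python
from h import *
import pickle
t=pickle.load(open('top.pkl','rb'));s=pickle.load(open('side.pkl','rb'))
k=.64
for n,a,b in(('A',(230,265),(242,358)),('B',(241,386),(264,513))):
    p,q=[at_z(t,u*k,v*k,12) for u,v in(a,b)]; print(n,p,q,np.linalg.norm(p-q))
def red(c,box):
    im=c['image'].astype(int);m=(im[...,2]>130)&(im[...,1]<70)&(im[...,0]<70)
    x0,y0,x1,y1=[int(i*k) for i in box];mm=np.zeros_like(m);mm[y0:y1,x0:x1]=m[y0:y1,x0:x1]
    v,u=np.nonzero(mm);return u.mean(),v.mean(),len(u)
L=red(t,(240,260,300,310)),red(s,(300,330,350,390));Rr=red(t,(450,260,500,310)),red(s,(400,210,440,255))
for a,b in(L,Rr): print(a,b,tri(t,a[:2],s,b[:2]))
for a,b in(((334,247),(324,318)),((419,236),(356,265))): print('hinge',tri(t,(a[0]*k,a[1]*k),s,(b[0]*k,b[1]*k)),at_depth(t,a[0]*k,a[1]*k))
a=cv2.resize(t['image'][125:240,135:315],None,fx=3,fy=3,interpolation=3)
b=cv2.resize(s['image'][130:330,165:285],None,fx=2.05,fy=2.05,interpolation=3)
o=np.zeros((max(a.shape[0],b.shape[0]),a.shape[1]+b.shape[1],3),np.uint8);o[:a.shape[0],:a.shape[1]]=a;o[:b.shape[0],a.shape[1]:]=b
print(o.shape);cv2.imwrite('pics/c1.png',o)
```

```text
A [557.51627566 369.92744914  12.        ] [357.15445001 338.04776527  12.        ] 202.8821712758674
B [297.51249467 338.60689212  12.        ] [ 31.8365151  282.92945065  12.        ] 271.44742329260976
(np.float64(171.33333333333334), np.float64(184.06666666666666), 15) (np.float64(208.82926829268294), np.float64(231.609756097561), 82) (array([493.74102374, 247.08518326, 170.21879291]), np.float64(2.2344241817232957))
(np.float64(304.8333333333333), np.float64(180.66666666666666), 6) (np.float64(267.1896551724138), np.float64(149.98275862068965), 58) (array([ 509.21234208, -142.41071135,  169.55152343]), np.float64(2.002050605448398))
hinge (array([574.61776865, 126.79618545, 138.29519018]), np.float64(6.690538785710041)) [574.85554107 125.9883576  155.76311234]
hinge (array([598.00774058, -37.19388959, 136.86921584]), np.float64(5.6358949895144885)) [597.25761941 -35.68289699 155.19231825]
(410, 786, 3)
```

View pics/c1.png

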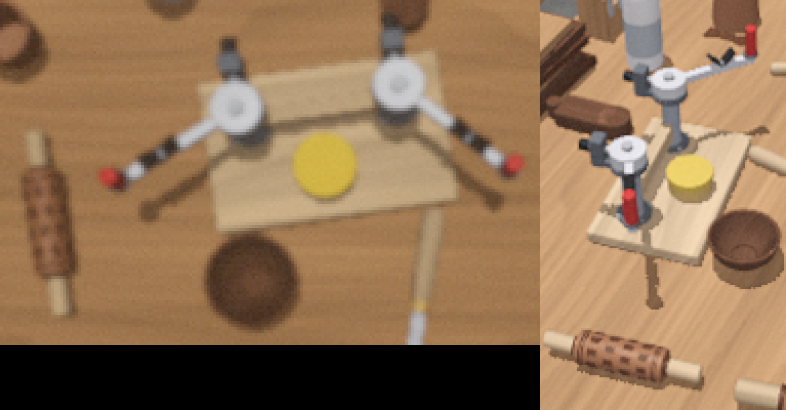

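The crop confirms A: small carved pin, centre at (47,222) in the crop, about 205 mm long, against 271 mm for B. The rack arms have their red grips at (111,178) and (512,163), and the hinge heads at (237,107) and (398,84). Next, close wrist views.

Run:
```python
from h import *
import pickle
yaw=0.14
ims=[]
for i,p in enumerate(([500,60,450],[420,60,450],[430,330,350])):
    q=min((down(yaw+j*np.pi/2) for j in range(4)),key=lambda q:9 if bot.ik(p,q) is None else abs(bot.ik(p,q)[5]))
    bot.move_to(p,q); bot.dwell(.2); c=cam('wrist'); pickle.dump(c,open(f'w{i}.pkl','wb')); ims.append(c['image'])
    print(bot.read_state()['clock'],bot.read_state()['joint_positions'].round(2),c['e'].round(),c['Rm'].round(2).tolist(),c['fovy'],c['k1'])
cv2.imwrite('pics/w0.png',cv2.resize(ims[0],(800,600),interpolation=3))
cv2.imwrite('pics/w12.png',np.hstack([cv2.resize(i,(400,300)) for i in ims[1:]]))
```

```text
2.8917 [ 0.05  0.13  1.28 -0.    1.74 -0.09] [490. 124. 574.] [[0.99, 0.13, 0.04], [0.14, -0.96, -0.26], [-0.0, 0.26, -0.97]] 70.3367796266355 -0.0649259403172166
3.5583 [ 0.06 -0.06  1.47 -0.    1.73 -0.08] [411. 124. 573.] [[0.99, 0.13, 0.04], [0.14, -0.96, -0.26], [-0.0, 0.26, -0.97]] 70.3367796266355 -0.0649259403172166
4.9167 [ 0.59  0.23  1.38 -0.    1.53  0.45] [420. 393. 475.] [[0.99, 0.13, 0.04], [0.14, -0.96, -0.26], [0.0, 0.26, -0.97]] 70.3367796266355 -0.0649259403172166
```

View pics/w0.png

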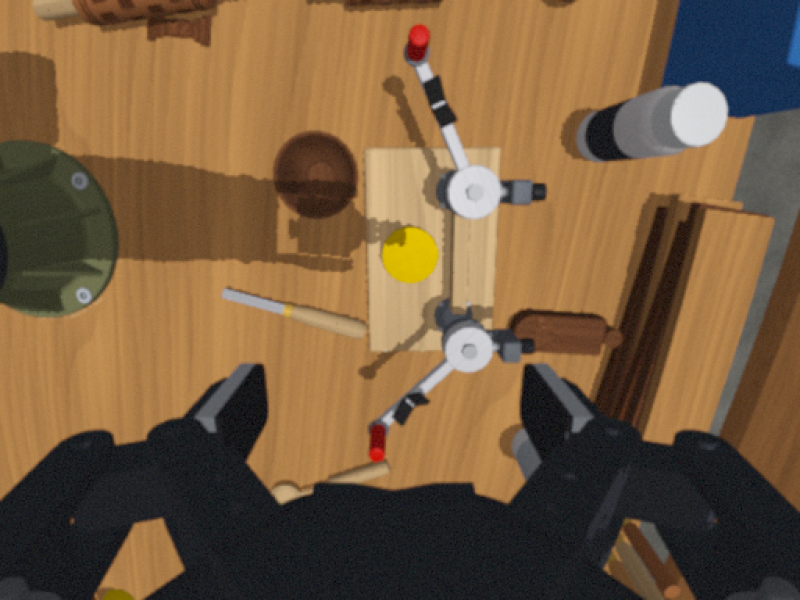

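View pics/w12.png

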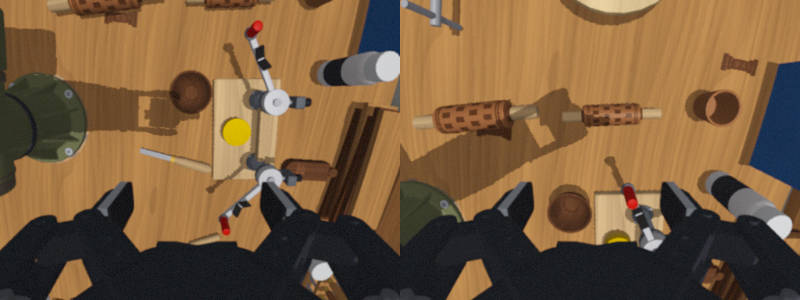

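w0 shows the rack from above: hinge caps at (476,191) left and (469,350) right, grips at (418,42) and (377,440), with the tin, bowl and gouge clear of the sweep. w12 left is the same view shifted, with hinges at (277,102) and (270,179). w12 right shows the small pin from (563,117) to (660,113), with the large one to its left.

Run:
```python
from h import *
import pickle
t,s,w0,w1,w2=[pickle.load(open(f'{n}.pkl','rb')) for n in('top','side','w0','w1','w2')]
k=.64
def reds(c,lo=30):
    im=c['image'].astype(int);m=((im[...,2]>110)&(im[...,1]<60)&(im[...,0]<60)).astype(np.uint8)
    n,l,st,ce=cv2.connectedComponentsWithStats(m)
    return [(ce[i].round(1).tolist(),int(st[i,4])) for i in range(1,n) if st[i,4]>lo]
print(reds(w0),reds(w1))
a,b=reds(w0)[:2],reds(w1)[:2]
for i in range(2): print('grip w',tri(w0,a[i][0],w1,b[i][0]))
for sp,p in zip([(208.8,231.6),(267.2,150)],a): print('grip side',tri(w0,p[0],s,sp))
for p0,p1 in(((476,191),(277,102)),((469,350),(270,179))):
    print('hinge tri',tri(w0,(p0[0]*k,p0[1]*k),w1,(p1[0]*1.28,p1[1]*1.28)),'depth',at_depth(w0,p0[0]*k,p0[1]*k,2),at_depth(w1,p1[0]*1.28,p1[1]*1.28,2))
# caps from cloud: points at z>148 near hinge
for c in(w0,w1,t):
    P=cloud(c).reshape(-1,3)
    for h in([575,126],[598,-36]):
        m=(np.hypot(*(P[:,:2]-h).T)<30)&(P[:,2]>150)&(P[:,2]<168);Q=P[m]
        if len(Q)>9:
            (x,y),r=cv2.minEnclosingCircle(Q[:,:2].astype(np.float32)); print('cap',len(Q),(round(x,1),round(y,1)),round(r,1),Q[:,:].mean(0).round(1))
# pin
for n,c in(('w2',w2),('top',t)):
    P=cloud(c).reshape(-1,3); d=np.array([.987,.157]); q=P[:,:2]-[457,354]
    m=(abs(q@d)<130)&(abs(q@[-d[1],d[0]])<40)&(P[:,2]>8)&(P[:,2]<70);Q=P[m]
    (cx,cy),wh,an=cv2.minAreaRect(Q[:,:2].astype(np.float32)); print('pin',n,len(Q),cx,cy,wh,an,np.percentile(Q[:,2],[50,90,99]))
ends=[((563-400)*1.28,117*1.28),((660-400)*1.28,113*1.28)]
for e,te in zip(ends,[(242,358),(230,265)]): print('pin end',at_z(w2,*e,22),tri(w2,e,t,(te[0]*k,te[1]*k)))
```

```text
[([267.8, 22.6], 136), ([241.5, 287.7], 107)] [([329.2, 33.2], 139), ([289.2, 295.1], 81)]
grip w (array([493.87256194, 244.76425285, 193.50069118]), np.float64(0.2805761977757367))
grip w (array([ 510.75664228, -143.27895406,  188.82694522]), np.float64(2.2908304215526916))
grip side (array([492.44301943, 250.3053874 , 173.76827613]), np.float64(3.6561409753261325))
grip side (array([ 514.65472887, -159.23488903,  159.25005193]), np.float64(6.957354704703724))
hinge tri (array([571.63069842, 129.71424985, 144.0559951 ]), np.float64(0.4885721464686731)) depth [569.33085191 129.78650891 156.20186258] [566.93216414 129.31494009 156.59215528]
hinge tri (array([595.64941743, -35.10331953, 142.90336837]), np.float64(1.72414971538309)) depth [592.50348766 -31.123258   156.10357623] [590.04859714 -29.50606892 155.62308937]
cap 548 (575.0, 127.0) 29.6 [571.6 129.9 152. ]
cap 405 (598.4, -34.8) 29.5 [593.4 -33.3 151.7]
cap 592 (575.1, 126.1) 29.8 [571.1 128.8 152. ]
cap 279 (592.8, -33.0) 25.1 [592.9 -27.  151.7]
cap 140 (575.2, 125.8) 29.5 [571.6 128.9 152.8]
cap 130 (597.6, -32.3) 29.6 [593.2 -34.1 152.2]
pin w2 2703 457.0166931152344 353.0527648925781 (206.8155059814453, 45.23283386230469) 10.84257984161377 [38.54110454 43.93343794 45.40966682]
pin top 659 462.3585510253906 353.748291015625 (216.34165954589844, 48.27009201049805) 11.808866500854492 [37.55922726 44.49525919 48.07816501]
pin end [357.40206955 334.08848835  22.        ] (array([357.66445441, 334.43517728,  24.49653763]), np.float64(0.17491623640460327))
pin end [559.88426099 371.14870785  22.        ] (array([559.22247691, 369.82566   ,  16.39383701]), np.float64(5.051571425899103))
```

```bash
cat >> h.py <<'E'
RY=0.143
def swing(h,g,sign):
    h=np.array(h,float); a=np.arctan2(g[1]-h[1],g[0]-h[0])
    end=RY+np.pi if sign>0 else RY-np.pi
    pos=lambda th,z:[h[0]+138*np.cos(th),h[1]+138*np.sin(th),z]
    off=-np.pi if sign>0 else np.pi
    q=lambda th:down(th+off)
    print('start angle',a,'end',end)
    bot.move_to(pos(a,260),q(a)); bot.move_gripper(44)
    print('down hit',bot.servo_line(pos(a,173),speed=120,until_force=8))
    bot.move_gripper(28); print(bot.read_state()['ft_force'].round(1),bot.read_state()['grip_width'])
    fmax=0
    for th in np.linspace(a,end,6)[1:]:
        bot.servo_line(pos(th,173),q(th),speed=80); f=bot.read_state()['ft_force']; print(round(th,2),f.round(1))
    bot.dwell(.2); print('end',bot.read_state()['ft_force'].round(1))
    bot.servo_line(pos(end,262),speed=150); print(bot.read_state()['clock'])
E
python3 - <<'E'
from h import *
swing([570.5,129.3],[493,247],1)
E
```

```text
start angle 2.15309145443124 end 3.284592653589793Traceback (most recent call last):
  File "<stdin>", line 2, in <module>
  File "h.py", line 44, in swing
    bot.move_to(pos(a,260),q(a)); bot.move_gripper(44)
    ~~~~~~~~~~~^^^^^^^^^^^^^^^^^
rig.MotionError: the arm cannot take that pose within its joint ranges
```

Run:
```python
from h import *
print(bot.read_state()['joint_positions'].round(2),bot.read_state()['tool_rot'].round(3),bot.read_state()['clock'])
for p in([494,244,260],[433,110,260],[515,-145,260],[456,-52,260]):
  for y in np.arange(-3,3.1,.5):
    j=bot.ik(p,down(y)); print(p,y,None if j is None else np.round(j,2).tolist()) if j is not None else 0
```

```text
[ 0.59  0.23  1.38 -0.    1.53  0.45] [0.    0.656 0.754 0.   ] 4.9167
[494, 244, 260] -3.0 [0.39, 0.29, 1.5, 0.0, 1.34, -1.32]
[494, 244, 260] -2.5 [0.39, 0.29, 1.5, 0.0, 1.34, -1.82]
[494, 244, 260] -2.0 [0.39, 0.29, 1.5, 0.0, 1.34, -2.32]
[494, 244, 260] -0.5 [0.39, 0.29, 1.5, -0.0, 1.34, 2.46]
[494, 244, 260] 0.0 [0.39, 0.29, 1.5, -0.0, 1.34, 1.96]
[494, 244, 260] 0.5 [0.39, 0.29, 1.5, -0.0, 1.34, 1.46]
[494, 244, 260] 1.0 [0.39, 0.29, 1.5, -0.0, 1.34, 0.96]
[494, 244, 260] 1.5 [0.39, 0.29, 1.5, -0.0, 1.34, 0.46]
[494, 244, 260] 2.0 [0.39, 0.29, 1.5, -0.0, 1.34, -0.04]
[494, 244, 260] 2.5 [0.39, 0.29, 1.5, 0.0, 1.34, -0.54]
[494, 244, 260] 3.0 [0.39, 0.29, 1.5, 0.0, 1.34, -1.04]
[433, 110, 260] -3.0 [0.17, 0.06, 1.78, 0.0, 1.3, -1.55]
[433, 110, 260] -2.5 [0.17, 0.06, 1.78, 0.0, 1.3, -2.05]
[433, 110, 260] -2.0 [0.17, 0.06, 1.78, 0.0, 1.3, -2.55]
[433, 110, 260] -0.5 [0.17, 0.06, 1.78, -0.0, 1.3, 2.24]
[433, 110, 260] 0.0 [0.17, 0.06, 1.78, -0.0, 1.3, 1.74]
[433, 110, 260] 0.5 [0.17, 0.06, 1.78, -0.0, 1.3, 1.24]
[433, 110, 260] 1.0 [0.17, 0.06, 1.78, -0.0, 1.3, 0.74]
[433, 110, 2
[... 735 characters left out ...]
33, -1.27]
[515, -145, 260] 3.0 [-0.34, 0.26, 1.55, 0.0, 1.33, -1.77]
[456, -52, 260] -3.0 [-0.19, 0.09, 1.75, 0.0, 1.3, -1.91]
[456, -52, 260] -2.5 [-0.19, 0.09, 1.75, 0.0, 1.3, -2.41]
[456, -52, 260] -1.0 [-0.19, 0.09, 1.75, -0.0, 1.3, 2.38]
[456, -52, 260] -0.5 [-0.19, 0.09, 1.75, -0.0, 1.3, 1.88]
[456, -52, 260] 0.0 [-0.19, 0.09, 1.75, -0.0, 1.3, 1.38]
[456, -52, 260] 0.5 [-0.19, 0.09, 1.75, -0.0, 1.3, 0.88]
[456, -52, 260] 1.0 [-0.19, 0.09, 1.75, -0.0, 1.3, 0.38]
[456, -52, 260] 1.5 [-0.19, 0.09, 1.75, 0.0, 1.3, -0.12]
[456, -52, 260] 2.0 [-0.19, 0.09, 1.75, 0.0, 1.3, -0.62]
[456, -52, 260] 2.5 [-0.19, 0.09, 1.75, 0.0, 1.3, -1.12]
[456, -52, 260] 3.0 [-0.19, 0.09, 1.75, 0.0, 1.3, -1.62]
```

```bash
sed -i 's/off=-np.pi if sign>0/off=0 if sign>0/' h.py
python3 - <<'E'
from h import *
swing([570.5,129.3],[493,247],1)
E
```

```text
start angle 2.15309145443124 end 3.284592653589793
down hit False
[-0.  -0.2  0.4] 28.03118734475041
2.38 [ 0.1 -0.4 -0.4]
2.61 [ 0.1 -0.7  0.2]
2.83 [-0.6  0.6 -0.2]
3.06 [ 0.9  0.2 -0.9]
3.28 [0.3 1.2 0.4]
end [-0.3  0.   0.3]
10.8833
```

Run:
```python
from h import *
import pickle
swing([593,-32],[511.5,-145],-1)
p=[440,60,420]; bot.move_to(p,down(RY+np.pi/2)); bot.dwell(.15); c=cam('wrist'); pickle.dump(c,open('w3.pkl','wb'))
cv2.imwrite('pics/w3.png',cv2.resize(c['image'],(800,600),interpolation=3)); print(bot.read_state()['clock'])
```

```text
start angle -2.19563485023395 end -2.9985926535897933
down hit False
[ 0.5 -0.1  0. ] 28.35353266296985
-2.36 [ 0.  -1.  -0.3]
-2.52 [-0.6 -0.1  0.1]
-2.68 [ 2.7 -1.3  0.5]
-2.84 [ 0.1  0.4 -0.4]
-3.0 [-0.5  0.1  0.3]
end [ 0.7  0.2 -0.2]
17.0333
18.4417
```

View pics/w3.png

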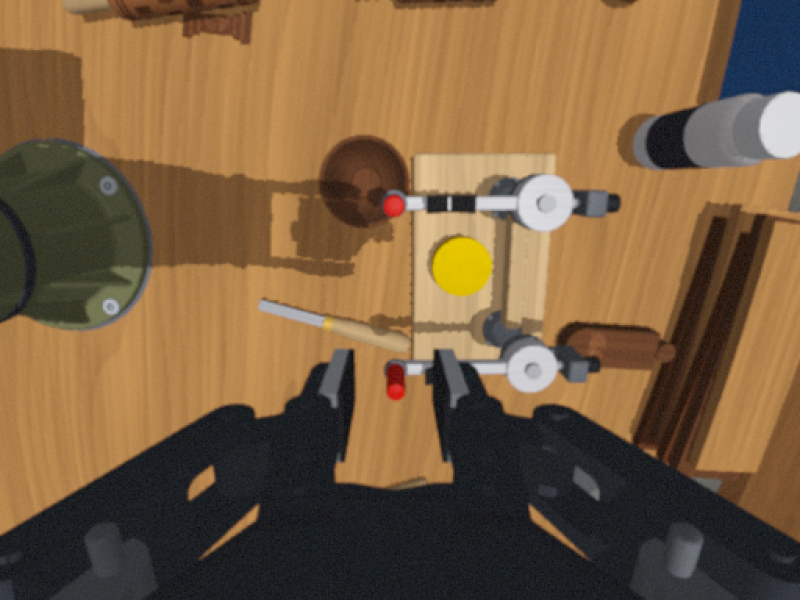

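w3 shows both arms out and parallel: grips at (394,206) and (397,391), hinge caps at (546,203) and (532,369), left saddle at (451,204). The right saddle is hidden by a finger, so I'll take a second view and measure.

Run:
```python
from h import *
import pickle
bot.move_to([440,-50,400],down(RY+np.pi/2)); bot.dwell(.15); c=cam('wrist'); pickle.dump(c,open('w4.pkl','wb')); t=cam('top'); pickle.dump(t,open('t4.pkl','wb'))
cr=c['image'][60:320,180:420]; cv2.imwrite('pics/w4.png',cv2.resize(cr,None,fx=2.3,fy=2.3,interpolation=3))
w3=pickle.load(open('w3.pkl','rb'))
u=np.array([-np.cos(RY),-np.sin(RY)]);n=np.array([-u[1],u[0]])
for nm,c_ in(('w3',w3),('w4',c),('top',t)):
    P=cloud(c_).reshape(-1,3); im=c_['image'].reshape(-1,3).astype(int); res=[]
    for lab,h in(('L',[570.5,129.3]),('R',[593,-32])):
        q=P[:,:2]-h; r=q@u; s=q@n
        m=(abs(s)<20)&(P[:,2]>140)&(P[:,2]<152)&(((r>28)&(r<68))|((r>105)&(r<125)))
        Q=P[m]
        if len(Q)>10:
            k=np.polyfit(r[m],s[m],1); print(nm,lab,len(Q),'slope',k.round(3),'z',np.median(Q[:,2]).round(1))
        g=(abs(s)<25)&(abs(r-138)<25)&(P[:,2]>190)&(im[:,2]>110)&(im[:,1]<70)
        if g.sum()>3: print('  grip',P[g].mean(0).round(1),g.sum(), 'r,s',r[g].mean().round(1),s[g].mean().round(1))
        b=(abs(s)<14)&(abs(r-88)<40)&(P[:,2]>156)&(P[:,2]<172)&(im.max(1)<80)
        if b.sum()>3: print('  saddle tips r',r[b].min().round(1),r[b].max().round(1),'s',s[b].mean().round(1),'n',b.sum())
    m=(P[:,2]>15)&(P[:,2]<28)&(abs(P[:,0]-535)<130)&(abs(P[:,1]-45)<150)&(im[:,2]>120)
    print(nm,'plank',cv2.minAreaRect(P[m,:2].astype(np.float32)))
```

```text
w3 L 296 slope [ 0.006 -0.382] z 146.9
  grip [431.9 108.9 205.7] 153 r,s 140.1 0.5
  saddle tips r 70.1 111.0 s 0.2 n 210
w3 R 261 slope [ 0.009 -0.863] z 146.7
  grip [456.7 -51.5 196.2] 108 r,s 137.7 -0.2
  saddle tips r 102.3 108.9 s 0.2 n 45
w3 plank ((512.4205322265625, 42.6602783203125), (247.53152465820312, 258.6985168457031), 8.560920715332031)
w4 L 460 slope [0.005 1.297] z 147.0
  grip [432.2 107.2 196.7] 209 r,s 140.0 2.2
  saddle tips r 69.5 110.5 s 1.8 n 312
w4 R 334 slope [ 0.018 -0.633] z 146.9
  grip [456.6 -52.8 196.6] 146 r,s 137.9 1.2
  saddle tips r 67.6 108.8 s 0.8 n 237
w4 plank ((513.7160034179688, 38.896690368652344), (245.83316040039062, 269.8081359863281), 8.264945030212402)
top L 72 slope [0.016 0.123] z 146.9
  grip [430.3 108.6 197.1] 21 r,s 141.7 0.5
  saddle tips r 71.8 108.4 s 3.4 n 30
top R 21 slope [ 0.271 -8.537] z 146.5
top plank ((551.8723754882812, 43.62309265136719), (170.3567657470703, 270.4279479980469), 8.85028076171875)
```

View pics/w4.png

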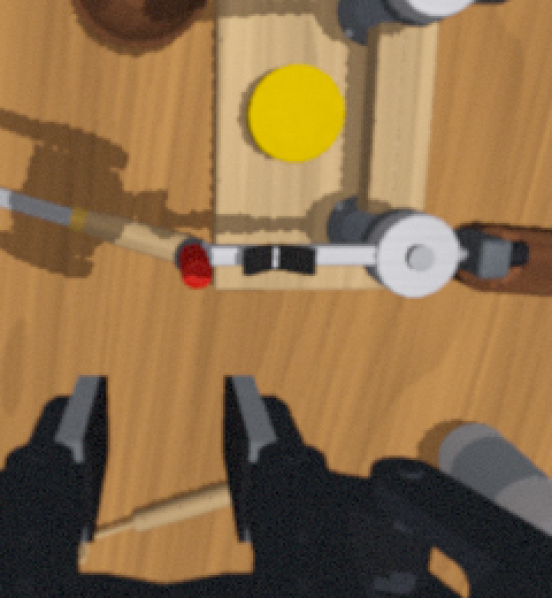

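w4 shows the right arm fully out, with its V saddle at (279,260) in the crop, grip at (195,262) and hinge at (419,258). Both arms are square within about 0.01 rad, and the saddle centres measure near (481.5,115.5) and (505.8,-45). Now the pin.

Run:
```python
from h import *
import pickle
q=down(.19+np.pi); x,y=458,353
bot.move_gripper(72,30); bot.move_to([x,y,130],q)
print('hit',bot.servo_line([x,y,25],speed=120,until_force=6),bot.read_state()['ee_pos'])
bot.move_gripper(30,30); s=bot.read_state(); print(s['grip_width'],s['grip_force'],s['ft_force'].round(1))
bot.servo_line([x,y,130],speed=120); 
bot.move_to([460,100,290],down(RY+np.pi/2)); bot.dwell(.15)
c=cam('wrist'); pickle.dump(c,open('w5.pkl','wb')); cv2.imwrite('pics/w5.png',cv2.resize(c['image'],(800,600),interpolation=3))
s=bot.read_state(); print(s['grip_width'],s['grip_force'],s['ft_force'].round(1),s['clock'])
# pin in tool coords
P=cloud(c).reshape(-1,3); T=rot(s['tool_rot']).as_matrix(); L=(P-s['ee_pos'])@T
m=(abs(L[:,2])<26)&(abs(L[:,1])<28)&(abs(L[:,0])<130); Q=L[m]
print(len(Q),np.percentile(Q[:,0],[0,1,99,100]).round(1),np.percentile(Q[:,2],[1,50,99]).round(1),np.c_[Q[:,0]//10*10,Q[:,1]][:0])
for a in range(-120,120,20):
    k=(Q[:,0]>=a)&(Q[:,0]<a+20)
    if k.sum()>5: print(a,k.sum(),Q[k].mean(0).round(1),Q[k,2].min().round(1),np.percentile(Q[k,1],[2,98]).round(1))
```

```text
hit False [458.38677226 353.21675533  25.77513232]
43.15857882595426 29.924139082431793 [-0.8 -0.9  5.2]
43.25897366706184 30.81325113773346 [ 0.8 -0.4 -2.7] 25.2417
22953 [-33.4 -21.3  99.7 102.2] [-20.9 -13.4   2.7] []
-40 381 [-23.4  -1.4  -9.5] -19.2 [-23.1  21.3]
-20 3607 [ -9.   -0.8 -14.5] -22.5 [-22.7  21. ]
0 4975 [  9.8  -0.5 -13.9] -25.8 [-26.8  25.8]
20 4176 [ 30.4  -0.7 -14.6] -19.9 [-20.9  19.6]
40 4530 [ 49.9  -0.7 -13.3] -20.3 [-20.1  18.8]
60 2456 [70.1 -0.4 -5.1] -10.2 [-10.9  10.1]
80 2636 [90.  -0.1 -5. ] -9.3 [-10.5  10.2]
100 192 [ 1.009e+02 -1.000e-01 -4.600e+00] -8.2 [-9.2  9.1]
```

View pics/w5.png

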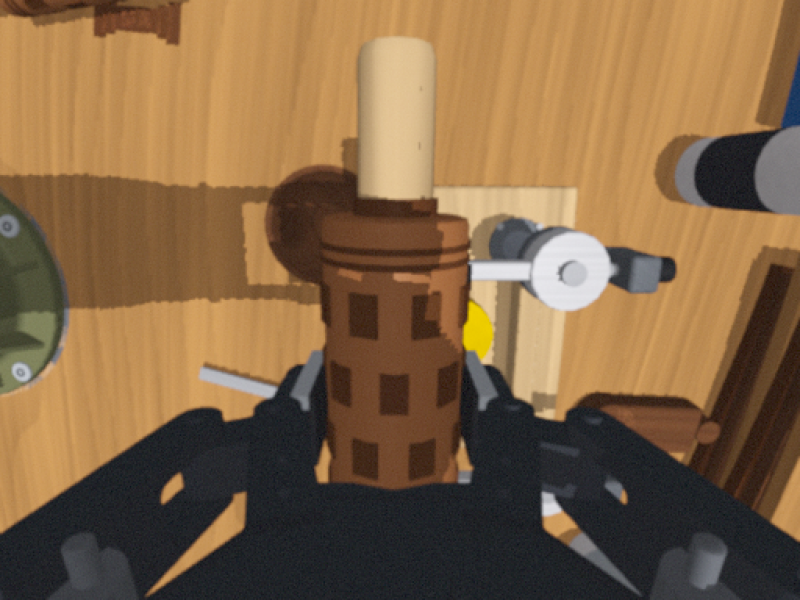

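w5 shows the pin held square in the jaws: handle end at (396,40), barrel between the pads at (396,395), about 2 mm off centre along its length. Now I'll place it.

Run:
```python
from h import *
import pickle
q=down(.150+np.pi/2); x,y=493.4,36.7
bot.move_to([x,y,235],q); bot.servo_line([x,y,178],speed=80); bot.dwell(.2)
print(bot.read_state()['ft_force'].round(1))
hit=bot.servo_line([x,y,164],speed=12,until_force=3); s=bot.read_state(); print(hit,s['ee_pos'].round(1),s['ft_force'].round(1),s['clock'])
c=cam('side'); cv2.imwrite('pics/s6.png',cv2.resize(c['image'][110:290,130:330],(800,720))[:600])
```

```text
[-0.2 -0.6 -2.1]
True [493.6  36.7 169.1] [2.6 0.4 3.3] 27.5083
```

View pics/s6.png

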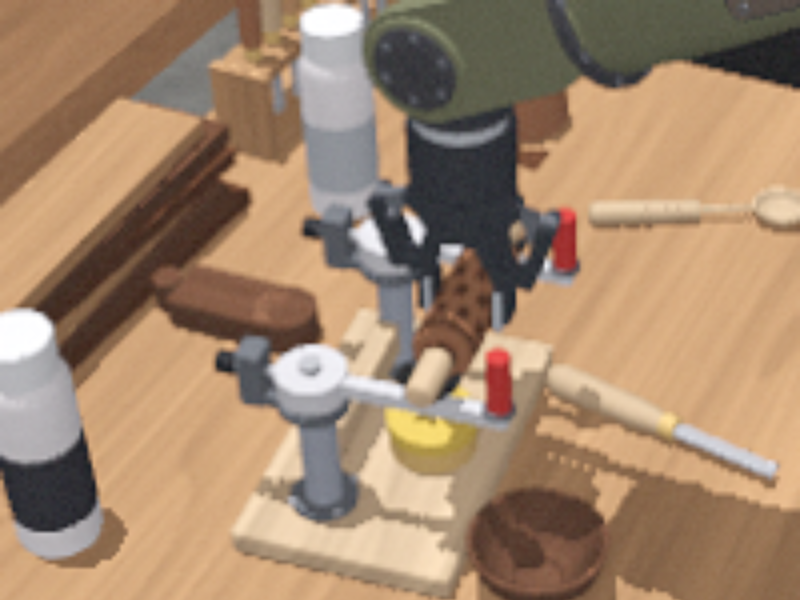

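s6 shows the pin's handle over the left V at (430,375), just touching, with the arms clear of the barrel. The contact force of +2.6 N in x says the pin sits about 2 mm too far to the front, so I'll shift it back, settle it and release.

Run:
```python
from h import *
import pickle
x,y=495.2,36.9
bot.servo_line([x,y,169.5],speed=10); bot.dwell(.1); print(bot.read_state()['ft_force'].round(1))
hit=bot.servo_line([x,y,165],speed=8,until_force=3); s=bot.read_state(); print(hit,s['ee_pos'].round(1),s['ft_force'].round(1))
```

```text
[-0.3  0.  -2.5]
True [495.2  36.9 168.8] [ 0.4 -0.3  4.3]
```

Run:
```python
from h import *
import pickle
x,y=495.2,36.9
bot.move_gripper(50); bot.dwell(.2); bot.move_gripper(60)
print(bot.read_state()['ft_force'].round(1))
bot.servo_line([x,y,260],speed=80)
bot.move_to([400,-60,420],down(.150+np.pi/2)); bot.dwell(.3)
c=cam('wrist'); s=cam('side'); print(bot.read_state()['clock'])
a=cv2.resize(c['image'][60:320,180:440],(400,400)); b=cv2.resize(s['image'][130:290,160:320],(400,400)); cv2.imwrite('pics/e7.png',np.hstack([a,b]))
P=cloud(c).reshape(-1,3); u=np.array([-np.cos(.15),-np.sin(.15)]); n=np.array([u[1],-u[0]])
q=P[:,:2]-[493.6,35.2]; r=q@u; t=q@n
m=(abs(r)<24)&(abs(t)<125)&(P[:,2]>155)&(P[:,2]<195)
for a in range(-120,120,15):
    k=m&(t>=a)&(t<a+15)
    if k.sum()>5: print(a,k.sum(),'top',np.percentile(P[k,2],97).round(1),'r',np.percentile(r[k],[3,97]).round(1))
print('ends',np.percentile(t[m&(abs(r)<9)&(P[:,2]>168)],[.5,99.5]))
```

```text
[-0.4  0.2 -0.5]
31.575
-105 144 top 175.8 r [-9.2 10.3]
-90 310 top 176.1 r [-19.8  20.7]
-75 181 top 176.9 r [-14.7  14.2]
-60 315 top 186.9 r [-16.8  20.9]
-45 374 top 187.8 r [-17.5  21.6]
-30 378 top 187.8 r [-17.6  20.7]
-15 412 top 187.6 r [-19.  21.]
0 439 top 187.6 r [-17.2  22.5]
15 417 top 187.2 r [-17.9  21.6]
30 440 top 187.4 r [-18.2  21.7]
45 375 top 187.5 r [-18.6  21.1]
60 258 top 177.3 r [-16.4  15.7]
75 421 top 176.3 r [-20.5  20.5]
90 189 top 176.2 r [-8.8 10. ]
ends [-101.27415368  102.26615587]
```

View pics/e7.png

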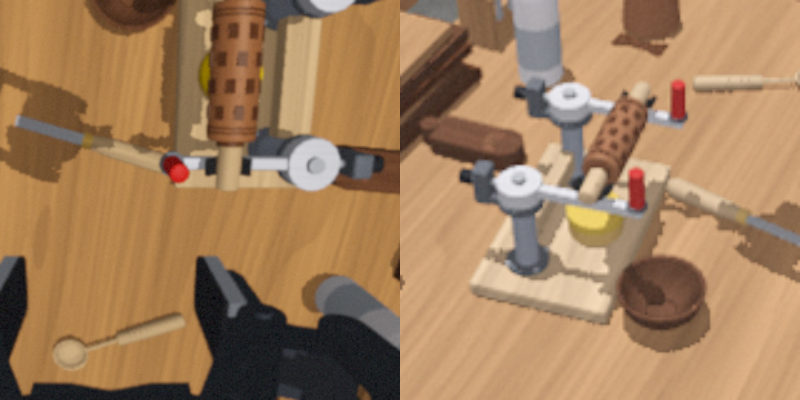

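e7 shows the pin resting in both saddles. Both handle tops are at 176 mm, which puts the axis at 165 mm. The barrel is centred within 1 mm, the arms are still square, and the robot and bystanders are clear.

```bash
python3 -c "
from h import *
print(bot.finish_job())"
```

```text
the job is handed in; nothing more can be done
None
```

Both rack arms are swung out square, within about 0.01 rad by camera, and the smaller carved pin rests level in both V saddles, its barrel centred within about 1 mm and touching neither arm; no other item was touched, and the job was handed in at about 32 s.

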